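# Remix a glaze jar on the touch mixer

## Task

The glaze in the flat-sided jar has settled. Lift that jar out of its bay in the rack, set it down clear of the rack and the mixer and take it again by its broad sides, then, still holding it, press it squarely into the mixer's sprung tray until the tray is fully down and keep it down for a good second. Finally stand the jar in the middle of the banding wheel and let go, keeping it upright throughout and leaving the other jars, the figurine and the wooden stick where they are.

Things in the scene. Friction and masses are not known exactly. Their poses are not given: they have to be found in the camera images.
- jar: Loose flat-sided jar: white plastic box 62 (its x) x 42 (y) x 80 mm high, rounded edges, fixed grey lid 58 x 38 x 8 mm on top, paper label on the broad sides, 0.21 to 0.35 kg. Origin: centre of underside, z up. Broad sides face its +y/-y, narrow ends its +x/-x. Starts upright in one of the rack's three bays, its x along the rack's x, only its two ends free to grasp.
- jar_lid (a point): Centre of the top of the flat-sided jar's lid, 88 mm above its underside.
- rack: Fixed plywood rack, origin at centre of underside. Floor 84 (x) x 171 (y) mm, 8 mm thick. Four partitions, 5 mm thick, 50 mm long in x, up to 100 mm above the bench, make three bays 48 mm wide centred at y = -53, 0, 53 mm, one jar in each. Bays are open at both x ends but for lips 6 mm high at x = +-35 to 40 mm. Fingers fit only at the jar's x ends.
- mixer: Fixed touch mixer, origin at centre of underside. Grey housing 150 x 150 x 50 mm; two aluminium end plates 5 mm thick, 40 mm wide in y, inner faces at x = +-35 mm, reach 164 mm above the bench, with the sprung tray between them. The jar goes in with its x along the mixer's x, either way round; the end plates hide its ends, so fingers fit only at its broad sides.
- pad_top (a point): Centre of the upper face of the mixer's sprung black rubber tray (moves with it), 72 mm above the bench when up, 62 mm when fully down; axes as the mixer's. Tray 66 (x) x 57 (y) mm; rims 4 mm thick stand 5 mm above this face along the two y sides, 49 mm apart inside; none at the x ends. The jar stands flat in it only with its long axis along x.
- pad (a joint): How far the sprung tray is pressed down: 0 = up, 0.010 m = fully down on its stop. It starts to move at about 6 N and needs about 13 N in all, the jar's weight included, to be fully down; it springs back by itself and the jar's weight alone does not press it.
- wheel_top (a point): Centre of the upper face of the banding wheel, a low turntable with a wooden disc 180 mm across on a dark steel foot; its flat upper face is 42 mm above the bench. It is locked and does not turn.
- round_a: A round white jar with grey lid, 42 mm diameter, 78 mm high, in another bay of the rack; to be left alone. Origin at the centre of its underside.
- round_b: The second round jar, like round_a, in the remaining bay; to be left alone.
- figurine: Brown clay figurine, turned shape 56 mm across and 110 mm high, standing on the far side of the bench; to be left alone. Origin at the centre of its underside.
- stick: Wooden modelling stick 160 x 11 x 8 mm lying on the far side of the bench, long in its x; to be left alone. Origin at the centre of its underside.

How it is judged:
On the way, in this order (a step that is already met when the one before it is completed fails the run):
1. the flat-sided jar stands upright and released, clear of the rack and of the mixer (linear speed of jar below 0.02 m/s and angle between jar's own z axis and vertical below 0.1 rad and contact force between the fingers and jar below 0.2 N and horizontal distance between jar and rack above 0.1 m and horizontal distance between jar and pad_top above 0.08 m and contact force between jar and rack below 0.1 N and contact force between jar and mixer below 0.1 N), for 0.2 s.
2. held in the fingers, the jar stands squarely in the tray and presses it fully down (at least 8.5 of 10 mm) for 0.8 s (value of joint pad above 0.0085 m and z of jar in the frame of pad_top below 0.003 m and horizontal distance between jar and pad_top below 0.008 m and angle between the x axis of jar and the x axis of mixer, either way round below 0.14 rad and angle between jar's own z axis and vertical below 0.08 rad and contact force between the fingers and jar above 1 N and z of the grasp point in the frame of jar below 0.094 m), for 0.8 s.
At the end, for the whole second after the job is handed in: The flat-sided jar stands upright (within 0.1 rad), released and at rest on the banding wheel, its centre within 40 mm of the wheel's centre, and the mixer's tray has sprung back up (within 2 mm) (linear speed of jar below 0.02 m/s and angle between jar's own z axis and vertical below 0.1 rad and contact force between the fingers and jar below 0.2 N and horizontal distance between jar and wheel_top below 0.04 m and z of jar in the frame of wheel_top between -0.004 and 0.004 m and value of joint pad below 0.002 m); the robot touches nothing.
It fails at once if the flat-sided jar is tipped by more than 0.5 rad (angle between jar's own z axis and vertical above 0.5 rad).
It fails at once if a bystander (round jar, figurine or stick) is moved by more than 30 mm (distance of any of round_a, round_b, figurine, stick from where it was at the start of the episode above 0.03 m).
It also fails if it takes over 72 s, if anything falls off the work surface, if the arm or the gripper's body presses on something with over 40 N, if the wrist force passes 120 N, or if a joint passes its speed limit or range.

## Robot

A 6-joint arm with a two-finger parallel gripper is mounted at the origin on the work surface. World frame = base frame: x ahead of the robot, y to its left, z up, the work surface at z = 0. Lengths are in m, angles in rad, forces in N, time in s.
With the tool pointing down it reaches from about 0.225 to 0.875 m from the base axis. Payload 3.4 kg.
Tool frame: the origin (TCP) lies at the very end of the fingers, on their centre line; the grasp point (between the pads) lies 19 mm behind it; z points along the fingers, y is the direction in which the jaws open and shut (so a half turn about z gives the same grasp; the last joint's range is limited). The gripper opens to 85 mm and grips with 20 to 120 N. Pads are 22 mm wide; open, the fingers measure 114 mm over their backs; the gripper's body (76 mm by 85 mm) begins 54 mm behind the grasp point. The pads swing forward as they close: fully open they stand 13 mm farther back than shut.
Start: joints at [-1.297, 0.276, 1.505, -0, 1.361, -0.121], TCP at [0.221, -0.531, 0.231] pointing down, gripper open.
Joint ranges: [-2.89, 2.89], [-0.75, 2.08], [0.22, 2.7], [-1.18, 4.32], [0.11, 2.71], [-2.7, 2.7]. Speed limits (rad/s): [2.57, 2.57, 3.14, 3.14, 3.14, 3.14].

## Interface

Orientations are given as a unit quaternion [w, x, y, z].
In Python, from rig import manip gives the robot as it stands. The module is installed in compiled form; this text tells all that it offers.
- The arm moves only by the tool carry_out, never from a script. Its argument "moves" is one flat list of numbers, 5 for each row, row after row: the opening in per cent of the stroke, from 0 (shut) to 100 (fully open), then the shift along the world's x, y, z in cm, then the turn about the world's z in rad. A call has exactly 10 rows; each row shifts and turns the commanded pose from where the row before left it; what a row does not reach is not made up. A row lasts 1/10 s, in which the tool goes at most 50 mm and 8.59 degrees, less where a joint would pass 70% of its speed; a pose out of reach is approached as far as the arm can. A call is refused whole if a number of a shift passes 5 or a number of a turn 0.15, either way. A call with a gripper value outside its range is refused whole. The fingers move at their own pace and stop on an object; "squeeze" is the grip in N (left out, the last holds). Time passes only in rows, so rows that do not move let the fingers close, or fill a call up. It gives the time, the measured TCP pose, the force and the opening at its end, in the units of the state.
- manip.get_state(): the state, without advancing time (a new reading comes with each control period).
- manip.get_image(name): name is "scene" or "top" or "wrist"; returns the picture (384x512x3 uint8, red, green, blue); there is no depth.
- manip.camera_info(name): a dict with "fov_y" (degrees; the focal length in pixels is half the picture's height over the tangent of half this angle, whatever the lens; pixels are square), "cx", "cy" (the principal point, pixels), "dist" ([k1, k2, p1, p2, k3] as OpenCV has them; the pictures are not rectified), "rvec" (rotation vector, rad) and "tvec" (3), from world to camera coordinates, as OpenCV has them; the wrist camera has in their place "hand_eye" (4x4, takes a point from camera to tool coordinates, whose origin is the TCP and whose axes are the flange's). Camera axes: x right, y down, z forward; pixel columns grow to the right and rows downward; lengths in m; the calibration is good to about 2 mm. A picture is of the moment at which its call begins: read the wrist's pose just before it. camera_info takes no time and is no camera call.
- manip.sign_off(): hands the job in, once; it reports no verdict.
The state is a dict: "clock": time; "qpos": joint angles; "qd": joint speeds; "effort": joint torques, N m; "position": TCP position; "ee_rot": TCP orientation; "contact_force": force on the tool from outside, world axes, zero at the start; "moment": the same for the moment, N m; "width": finger opening in m.
Only numpy, scipy, OpenCV 4.12 (cv2) and the standard library are available. Lean on these libraries where they do the work, as an engineer would, in place of code of your own. Each camera call takes 0.05 s, during which the arm holds its last target. There are 200 camera calls.

## Working session

There is one attempt and no reset: what is moved stays moved. The work goes in short steps, Python scripts to look and compute and a tool call to move; the robot and the scene stay as the last step left them, time stands still between calls to the robot, and variables do not carry over. Pictures are saved under pics/ and viewed, about 8 in all and at most 12, crops included, and the job is handed in when it is done.

Besides the shell and the picture viewer there is one more tool, called after ">>>" by a JSON object that holds its "name" and its "arguments". carry_out: Moves the arm, as the interface text tells. Its arguments: {"type":"object","properties":{"moves":{"type":"array","items":{"type":"number"}},"squeeze":{"type":"number"}},"required":["moves"]}

```bash
mkdir -p pics; cat > h.py <<'E'
import numpy as np, cv2
from rig import manip
def cam(n):
    c=manip.camera_info(n); f=192/np.tan(np.radians(c["fov_y"])/2)
    return np.array([[f,0,c["cx"]],[0,f,c["cy"]],[0,0,1]]),np.array(c["dist"],float),c
def ext(n,c,st=None):
    if n!="wrist": return cv2.Rodrigues(np.array(c["rvec"],float))[0],np.array(c["tvec"],float).ravel()
    from scipy.spatial.transform import Rotation as R
    T=np.eye(4);T[:3,:3]=R.from_quat(np.roll(st["ee_rot"],-1)).as_matrix();T[:3,3]=st["position"]
    M=np.linalg.inv(T@np.array(c["hand_eye"]));return M[:3,:3],M[:3,3]
def world(n,px,z,st=None):
    K,d,c=cam(n);R,t=ext(n,c,st)
    u=cv2.undistortPoints(np.array(px,float).reshape(-1,1,2),K,d).reshape(-1,2)
    D=np.c_[u,np.ones(len(u))]@R; C=-R.T@t
    z=np.broadcast_to(z,len(u)); s=(z-C[2])/D[:,2]
    return C+D*s[:,None]
def proj(n,P,st=None):
    K,d,c=cam(n);R,t=ext(n,c,st)
    return cv2.projectPoints(np.array(P,float).reshape(-1,3),cv2.Rodrigues(R)[0],t,K,d)[0].reshape(-1,2)
def snap(n,f,box=None,k=1.5):
    st=manip.get_state();im=manip.get_image(n)[:,:,::-1]
    cv2.imwrite("pics/raw_"+f,im)
    if box: im=im[box[1]:box[3],box[0]:box[2]]
    cv2.imwrite("pics/"+f,cv2.resize(im,None,fx=k,fy=k,interpolation=cv2.INTER_CUBIC))
    return st
E
python3 -c "
from h import *
snap('top','top0.png');snap('scene','sc0.png');print(manip.get_state())
for n in('top','scene','wrist'):print(manip.camera_info(n))"
```

```text
{'clock': 0.1, 'qpos': array([-1.29696465e+00,  2.76566669e-01,  1.50599736e+00, -3.55210656e-06,
        1.36071554e+00, -1.20958353e-01]), 'qd': array([-0.00013652, -0.00154293, -0.00316137, -0.00204343,  0.00013308,
        0.00102638]), 'effort': array([ 3.22239692e-03, -4.17691827e+01, -2.46406084e+01, -1.07054461e-05,
        5.80474298e-03, -2.82247186e-06]), 'position': array([ 0.2210417 , -0.53030884,  0.23050996]), 'ee_rot': array([-8.40862013e-04,  9.80580361e-01,  1.96115894e-01, -6.61399274e-05]), 'contact_force': array([-0.01188707, -0.39281316,  0.83325307]), 'moment': array([-0.03479438, -0.04205271, -0.00967512]), 'width': 0.08496751761447312}
{'fov_y': 52.57593753961876, 'cx': 258.9941024722877, 'cy': 192.15161154998572, 'dist': array([-0.02204178,  0.        ,  0.        ,  0.        ,  0.        ]), 'rvec': array([ 2.16051374, -2.18050238,  0.10134021]), 'tvec': array([0.02704289, 0.6233621 , 0.94389628])}
{'fov_y': 42.44950817943314, 'cx': 254.69399240835375, 'cy': 184.89453301821504, 'dist': array([-0.15569017,  0.        ,  0.        ,  0.        ,  0.        ]), 'rvec': array([ 2.11220468,  0.93236105, -0.43132905]), 'tvec': array([-0.41416565, -0.22353344,  1.67637677])}
{'fov_y': 67.68862486698828, 'cx': 254.28378744867106, 'cy': 191.96791001499162, 'dist': array([-0.01460123,  0.        ,  0.        ,  0.        ,  0.        ]), 'hand_eye': array([[ 3.05160579e-04, -9.59388392e-01, -2.82088319e-01,
         7.07661225e-02],
       [ 9.99999685e-01,  8.60453261e-05,  7.89148577e-04,
        -3.59816488e-04],
       [-7.32827603e-04, -2.82088471e-01,  9.59388116e-01,
        -1.43620488e-01],
       [ 0.00000000e+00,  0.00000000e+00,  0.00000000e+00,
         1.00000000e+00]])}
```

View pics/top0.png

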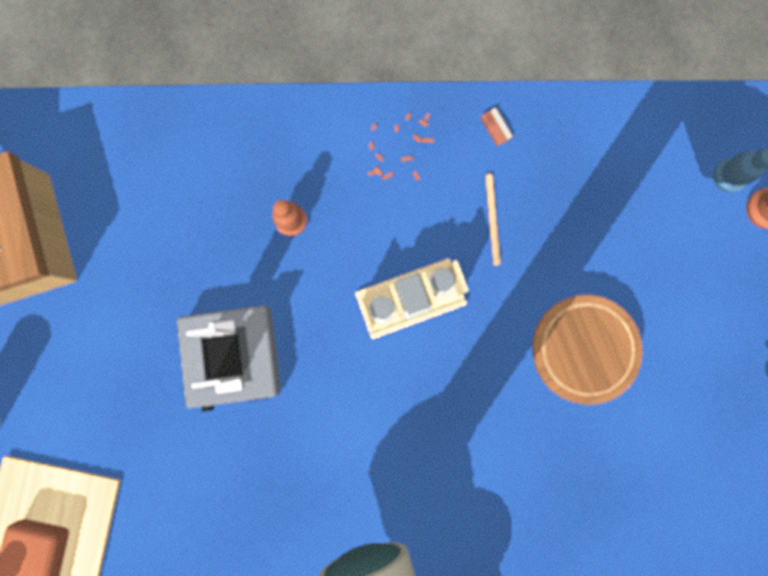

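View pics/sc0.png

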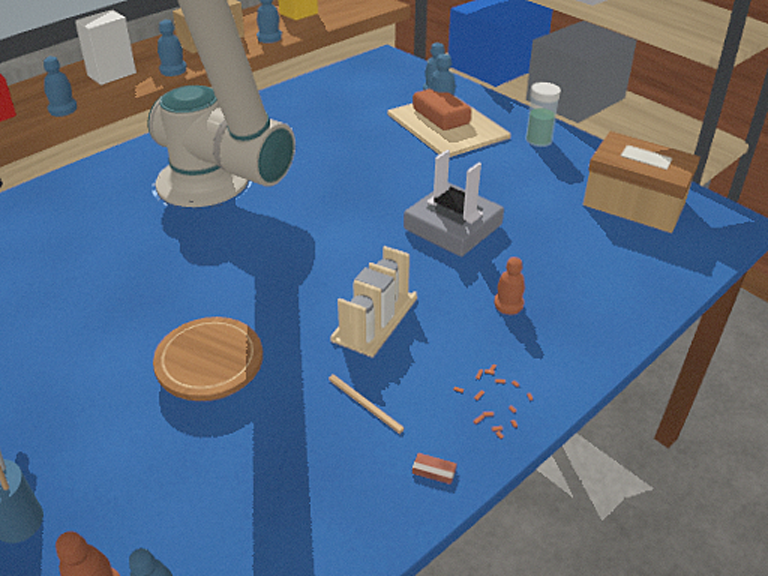

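The top view shows the jar in the rack's middle bay, at about (412,294). The mixer's tray is at (222,356), the wheel at (588,349), the figurine at (289,217) and the stick at (493,220). I'll enlarge the rack and mixer.

```bash
python3 -c "
import cv2
im=cv2.imread('pics/raw_top0.png')
cv2.imwrite('pics/c0.png',cv2.resize(im[165:280,110:320],None,fx=3.8,fy=3.8,interpolation=cv2.INTER_CUBIC))
from h import *
w=world('top',np.array([[588,349],[534,349],[642,349],[588,294],[588,404]])/1.5,.042);print(w.round(4))
print(world('top',np.array([[289,235],[490,174],[497,264]])/1.5,.004).round(3))"
```

```text
[[ 0.5195 -0.3043  0.042 ]
 [ 0.5204 -0.2157  0.042 ]
 [ 0.5185 -0.3931  0.042 ]
 [ 0.6098 -0.308   0.042 ]
 [ 0.4307 -0.3007  0.042 ]]
[[ 0.72   0.193  0.004]
 [ 0.825 -0.158  0.004]
 [ 0.666 -0.166  0.004]]
```

View pics/c0.png

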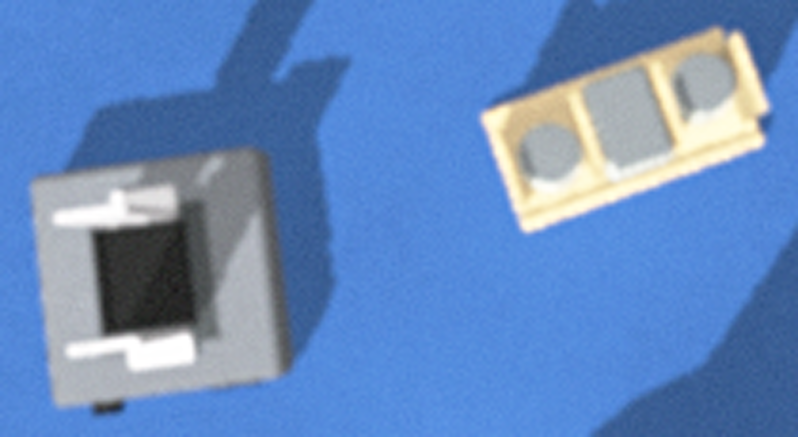

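The crop shows the lid corners at about (583,90), (642,67), (672,144) and (612,167). The tray corners are at (95,232), (187,222), (195,328) and (104,335), and the housing top corners at (32,180), (258,150), (283,378) and (55,405).

```bash
python3 -c "
from h import *
f=lambda p,z:world('top',np.array(p)/3.8+[110-.4,165-.4],z)
for nm,p,z in (('lid',[(583,90),(642,67),(672,144),(612,167)],.096),('tray',[(95,232),(187,222),(195,328),(104,335)],.075),('hous',[(32,180),(258,150),(283,378),(55,405)],.05)):
  w=f(p,z);print(nm,w.mean(0).round(4),'edges',[(np.linalg.norm(w[(i+1)%4]-w[i]).round(4),np.degrees(np.arctan2(*(w[(i+1)%4]-w[i])[1::-1])).round(1)) for i in range(4)])
K,d,c=cam('top');R,t=ext('top',c);print(-R.T@t)
"
```

```text
lid [ 0.6093 -0.0154  0.096 ] edges [(np.float64(0.039), np.float64(-69.1)), (np.float64(0.0509), np.float64(-159.6)), (np.float64(0.0394), np.float64(110.4)), (np.float64(0.0506), np.float64(20.0))]
tray [0.5124 0.2857 0.075 ] edges [(np.float64(0.058), np.float64(-84.3)), (np.float64(0.066), np.float64(-174.8)), (np.float64(0.0569), np.float64(94.0)), (np.float64(0.0643), np.float64(6.2))]
hous [0.5129 0.2855 0.05  ] edges [(np.float64(0.1473), np.float64(-82.9)), (np.float64(0.1465), np.float64(-173.2)), (np.float64(0.1463), np.float64(96.3)), (np.float64(0.1445), np.float64(7.2))]
[0.52983315 0.01873374 0.99958876]
```

>>> {"name": "carry_out", "arguments": {"moves": [100,1.95,2.6,0.2,0.0765,100,1.95,2.6,0.2,0.0765,100,1.95,2.6,0.2,0.0765,100,1.95,2.6,0.2,0.0765,100,1.95,2.6,0.2,0.0765,100,1.95,2.6,0.2,0.0765,100,1.95,2.6,0.2,0.0765,100,1.95,2.6,0.2,0.0765,100,1.95,2.6,0.2,0.0765,100,1.95,2.6,0.2,0.0765], "squeeze": 40}}

```text
clock: 1.1
position: [0.4166, -0.2695, 0.251]
ee_rot: [-0.0, 0.836, 0.549, -0.0]
contact_force: [0.8, -0.5, 0.3]
width: 0.0855
```

>>> {"name": "carry_out", "arguments": {"moves": [100,2.4,3.2,0,0.0957,100,2.4,3.2,0,0.0957,100,2.4,3.2,0,0.0957,100,2.4,3.2,0,0.0957,100,2.4,3.2,0,0.0957,100,2.4,3.2,0,0.0957,100,2.4,3.2,0,0.0957,100,2.4,3.2,0,0.0957,100,0,0,0,0,100,0,0,0,0]}}

```text
clock: 2.1
position: [0.608, -0.0141, 0.2504]
ee_rot: [-0.001, 0.571, 0.821, -0.001]
contact_force: [-0.0, -0.3, 0.7]
width: 0.0856
```

```bash
python3 -c "
from h import *
st=snap('wrist','w1.png');print(st['position'],st['ee_rot'],st['contact_force'],st['qpos'])
import pickle;pickle.dump(st,open('w1.pkl','wb'))"
```

```text
[ 0.60798376 -0.01411203  0.25040449] [-6.88900180e-04  5.70757957e-01  8.21117785e-01 -6.81276522e-04] [-0.00214085 -0.29456173  0.66474604] [-1.37217019e-01  3.17784532e-01  1.39667660e+00 -5.96418543e-04
  1.42897715e+00 -4.93070572e-01]
```

View pics/w1.png

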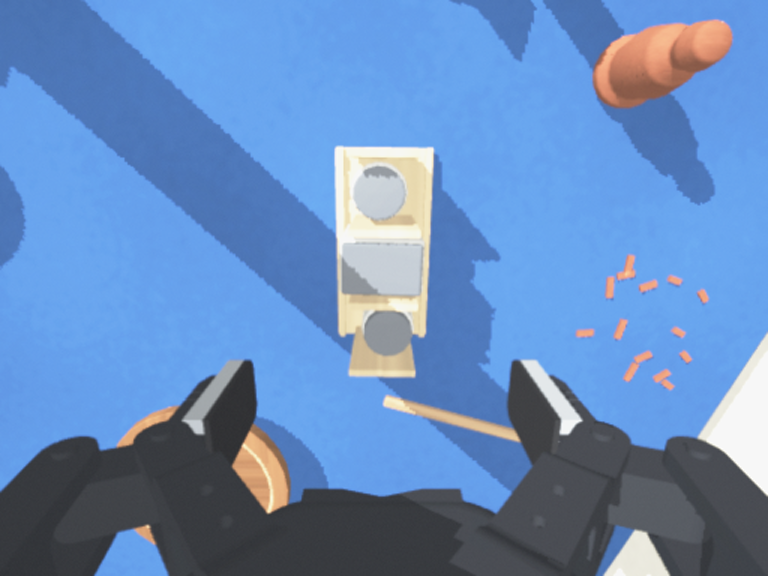

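The wrist view shows the rack with the lid corners at about (342,243), (422,242), (421,297) and (341,297), with round jars on either side.

```bash
python3 -c "
from h import *
import pickle;st=pickle.load(open('w1.pkl','rb'))
w=world('wrist',(np.array([(342,243),(422,242),(421,297),(341,296)])+.0)/1.5,.096,st)
print(w.round(4),w.mean(0).round(4),[(np.linalg.norm(w[(i+1)%4]-w[i]).round(4),np.degrees(np.arctan2(*(w[(i+1)%4]-w[i])[1::-1])).round(1)) for i in range(4)])
# model reprojection in top
import itertools
for n,s in(('wrist',st),('top',None)):
  c,a=np.cos(np.radians(20.3)),np.sin(np.radians(20.3)); m=w.mean(0)
  print(n,[ (proj(n,[m+[c*x-a*y,a*x+c*y,0]],s)[0]*1.5).round(1).tolist() for x,y in((-.029,.019),(.029,.019),(.029,-.019),(-.029,-.019))])
"
```

```text
[[ 0.5749 -0.0082  0.096 ]
 [ 0.6273  0.0121  0.096 ]
 [ 0.6417 -0.0257  0.096 ]
 [ 0.5869 -0.0453  0.096 ]] [ 0.6077 -0.0168  0.096 ] [(np.float64(0.0561), np.float64(21.2)), (np.float64(0.0405), np.float64(-69.1)), (np.float64(0.0582), np.float64(-160.3)), (np.float64(0.0391), np.float64(107.9))]
wrist [[340.3, 243.6], [422.8, 243.8], [421.3, 295.4], [341.6, 295.3]]
top [[408.2, 315.8], [394.9, 281.1], [417.6, 272.5], [431.1, 307.1]]
```

>>> {"name": "carry_out", "arguments": {"moves": [100,0,-0.2,-3,0,100,0,0,-3,0,100,0,0,-3,0,100,0,0,-3,0,100,0,0,-3,0,100,0,0,-2.5,0,100,0,0,-1.5,0,100,0,0,-1,0,100,0,0,0,0,100,0,0,0,0]}}

```text
clock: 3.15
position: [0.6084, -0.0175, 0.052]
ee_rot: [0.0, 0.572, 0.82, 0.0]
contact_force: [-0.1, -0.7, 0.5]
width: 0.0855
```

>>> {"name": "carry_out", "arguments": {"moves": [75,0,0,0,0,70,0,0,0,0,65,0,0,0,0,60,0,0,0,0,55,0,0,0,0,50,0,0,0,0,50,0,0,0,0,50,0,0,0,0,50,0,0,0,0,50,0,0,0,0], "squeeze": 40}}

```text
clock: 4.15
position: [0.6088, -0.0171, 0.0527]
ee_rot: [0.001, 0.571, 0.821, 0.0]
contact_force: [-0.9, -1.5, 5.9]
width: 0.0616
```

>>> {"name": "carry_out", "arguments": {"moves": [0,0,0,0.5,0,0,0,0,1.5,0,0,0,0,2,0,0,0,0,2,0,0,0,0,2,0,0,0,0,2,0,0,0,0,2,0,0,0,0,2,0,0,0,0,0.5,0,0,0,0,0,0]}}

```text
clock: 5.15
position: [0.6083, -0.0166, 0.1965]
ee_rot: [0.0, 0.571, 0.821, 0.0]
contact_force: [0.2, 0.1, -3.6]
width: 0.0618
```

>>> {"name": "carry_out", "arguments": {"moves": [0,-1,0.5,0,0,0,-2.5,1,0,0,0,-2.5,1,0,0,0,-2.5,1,0,0,0,-2.5,1,0,0,0,-2.5,1,0,0,0,-2.5,1,0,0,0,-2,1,0,0,0,-0.8,0.2,0,0,0,0,0,0,0]}}

```text
clock: 6.15
position: [0.4183, 0.0605, 0.1957]
ee_rot: [-0.001, 0.571, 0.821, -0.001]
contact_force: [0.2, -0.2, -3.5]
width: 0.0615
```

```bash
python3 -c "
from h import *
st=snap('scene','sc2.png',(180,100,420,280),3.3);print(st['position'],st['contact_force'],st['width'])"
```

```text
[0.41826458 0.06050507 0.19566058] [ 0.18012638 -0.21983874 -3.53752452] 0.06146380295660502
```

View pics/sc2.png

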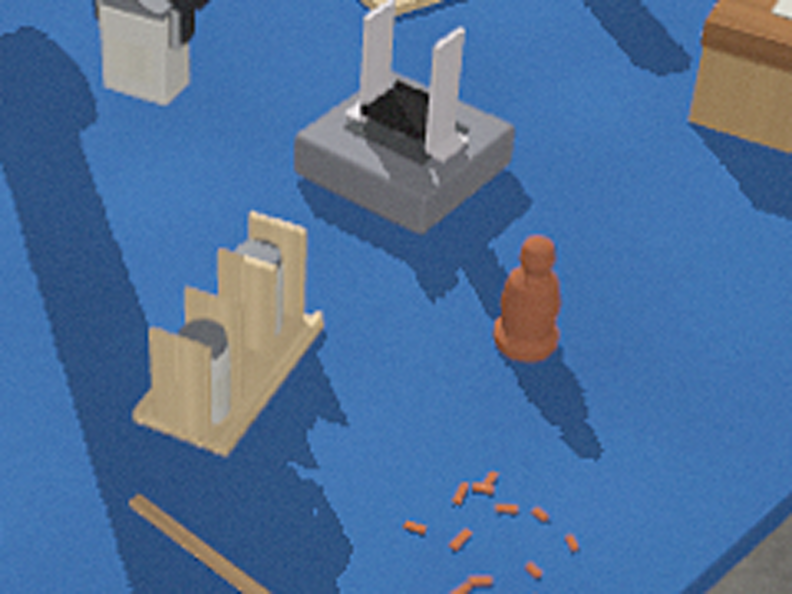

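The jar is held upright over the free area, and the bay is empty. I'll set it down next.

>>> {"name": "carry_out", "arguments": {"moves": [0,0,0,-1,0,0,0,0,-2.2,0,0,0,0,-2.2,0,0,0,0,-2.2,0,0,0,0,-2.2,0,0,0,0,-2.2,0,0,0,0,-1.5,0,0,0,0,-0.8,0,0,0,0,-0.4,0,0,0,0,0,0]}}

```text
clock: 7.2
position: [0.4206, 0.06, 0.0489]
ee_rot: [-0.0, 0.571, 0.821, -0.0]
contact_force: [-0.7, 0.9, -2.7]
width: 0.0614
```

>>> {"name": "carry_out", "arguments": {"moves": [0,0,0,-0.1,0,0,0,0,-0.1,0,0,0,0,-0.1,0,0,0,0,-0.1,0,0,0,0,0,0,0,0,0,0,0,0,0,0,0,0,0,0,0,0,0,0,0,0,0,0,0,0,0,0,0]}}

```text
clock: 8.2
position: [0.4202, 0.0602, 0.0453]
ee_rot: [0.0, 0.571, 0.821, 0.0]
contact_force: [-0.1, 0.6, -3.0]
width: 0.0615
```

>>> {"name": "carry_out", "arguments": {"moves": [0,0,0,-0.1,0,0,0,0,0,0,0,0,0,-0.1,0,0,0,0,0,0,0,0,0,0,0,74,0,0,0,0,80,0,0,0,0,90,0,0,0,0,100,0,0,0,0,100,0,0,0,0]}}

```text
clock: 9.2
position: [0.4202, 0.0602, 0.0432]
ee_rot: [-0.0, 0.571, 0.821, -0.0]
contact_force: [0.2, 0.9, -0.2]
width: 0.0855
```

>>> {"name": "carry_out", "arguments": {"moves": [100,0,0,0,0,100,0,0,0,0,100,0,0,0,0,100,0,0,1,0,100,0,0,2,0,100,0,0,3,0,100,0,0,3,0,100,0,0,3,0,100,0,0,3,0,100,0,0,1,0]}}

```text
clock: 10.2
position: [0.4219, 0.0602, 0.2069]
ee_rot: [0.003, 0.571, 0.821, 0.002]
contact_force: [0.6, -0.3, -0.8]
width: 0.0853
```

>>> {"name": "carry_out", "arguments": {"moves": [100,0,0,0,-0.14,100,0,0,0,-0.14,100,0,0,0,-0.14,100,0,0,0,-0.14,100,0,0,0,-0.14,100,0,0,0,-0.14,100,0,0,0,-0.14,100,0,0,0,-0.14,100,0,0,0,-0.14,100,0,0,0,-0.14]}}

```text
clock: 11.2
position: [0.4195, 0.0602, 0.2027]
ee_rot: [-0.0, 0.966, 0.257, -0.001]
contact_force: [0.2, 0.4, 0.5]
width: 0.0856
```

>>> {"name": "carry_out", "arguments": {"moves": [100,0,0,0,-0.12,100,0,0,0,-0.051,100,-3,-1,2,0,100,-3,-1,2,0,100,0,0,0,0,100,0,0,0,0,100,0,0,0,0,100,0,0,0,0,100,0,0,0,0,100,0,0,0,0]}}

```text
clock: 12.2
position: [0.3603, 0.0403, 0.2428]
ee_rot: [-0.0, 0.984, 0.176, -0.001]
contact_force: [0.2, 0.3, -0.5]
width: 0.0855
```

```bash
python3 -c "
from h import *
st=snap('wrist','w2.png');print(st['position'],st['ee_rot'],st['contact_force'],st['qpos'])
import pickle;pickle.dump(st,open('w2.pkl','wb'));snap('top','top2.png')"
```

```text
[0.36034331 0.04030499 0.24284821] [-1.18474925e-04  9.84319263e-01  1.76395188e-01 -5.59363960e-04] [ 0.18284863  0.25050336 -0.50868531] [-8.11419686e-02 -6.14776021e-02  1.87024026e+00 -5.84968863e-05
  1.33397213e+00  1.13502205e+00]
```

View pics/w2.png

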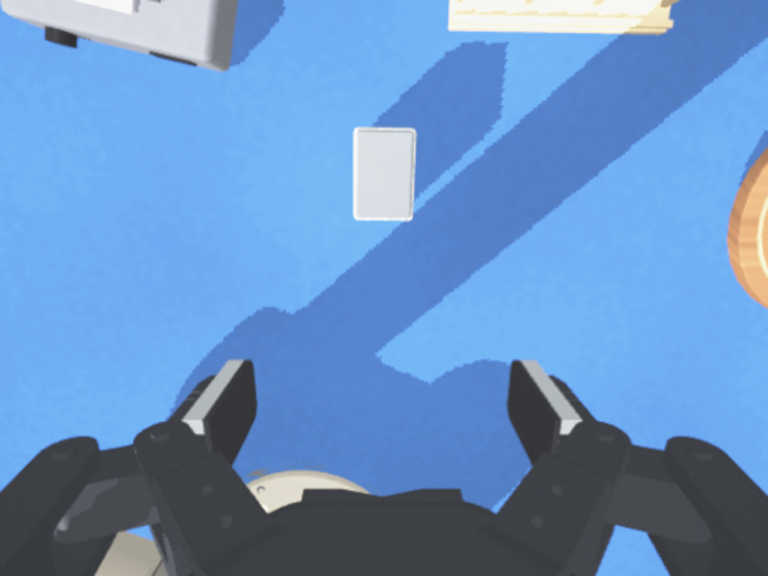

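The jar stands upright and free, with the lid at about (356,130), (414,130), (412,218) and (355,218).

```bash
python3 -c "
from h import *
import pickle;st=pickle.load(open('w2.pkl','rb'))
w=world('wrist',np.array([(356,130),(414,130),(412,218),(355,218)])/1.5,.088,st)
print(w.mean(0).round(4),[(np.linalg.norm(w[(i+1)%4]-w[i]).round(4),np.degrees(np.arctan2(*(w[(i+1)%4]-w[i])[1::-1])).round(1)) for i in range(4)])
print(world('top',np.array([[100,100]]),.08))"
```

```text
[0.419  0.0602 0.088 ] [(np.float64(0.038), np.float64(-69.7)), (np.float64(0.0574), np.float64(-159.8)), (np.float64(0.0394), np.float64(110.3)), (np.float64(0.0574), np.float64(18.7))]
[[0.84911392 0.40844685 0.08      ]]
```

>>> {"name": "carry_out", "arguments": {"moves": [100,3,1,0,0,100,2.9,1,0,0,100,0,0,-3,0,100,0,0,-3,0,100,0,0,-3,0,100,0,0,-3,0,100,0,0,-3,0,100,0,0,-2.6,0,100,0,0,-1.5,0,100,0,0,-0.5,0]}}

```text
clock: 13.3
position: [0.418, 0.0602, 0.0457]
ee_rot: [-0.0, 0.984, 0.176, -0.002]
contact_force: [-0.9, -0.1, -0.3]
width: 0.0851
```

>>> {"name": "carry_out", "arguments": {"moves": [90,0,0,0,0,80,0,0,0,0,70,0,0,0,0,62,0,0,0,0,56,0,0,0,0,52,0,0,0,0,48,0,0,0,0,44,0,0,0,0,20,0,0,0,0,0,0,0,0,0], "squeeze": 60}}

```text
clock: 14.3
position: [0.4193, 0.0603, 0.0479]
ee_rot: [-0.0, 0.984, 0.176, 0.0]
contact_force: [-0.9, 0.6, 5.1]
width: 0.0413
```

>>> {"name": "carry_out", "arguments": {"moves": [0,0,0,0,0,0,0,0,0,0,0,0,0,0,0,0,0,0,0.5,0,0,0,0,1.5,0,0,0,0,2.5,0,0,0,0,2.5,0,0,0,0,2.5,0,0,0,0,2.5,0,0,0,0,2.5,0]}}

```text
clock: 15.3
position: [0.4183, 0.0601, 0.1928]
ee_rot: [-0.0, 0.984, 0.176, -0.001]
contact_force: [0.5, 0.4, -3.2]
width: 0.041
```

>>> {"name": "carry_out", "arguments": {"moves": [0,0,0,1,0,0,0,0,1,0,0,0,0,0.5,0,0,0,0,0,0,0,0,0,0,0,0,0,0,0,0,0,0,0,0,0,0,0,0,0,0,0,0,0,0,0,0,0,0,0,0]}}

```text
clock: 16.3
position: [0.4192, 0.0602, 0.2173]
ee_rot: [0.0, 0.984, 0.176, -0.0]
contact_force: [-0.1, 0.1, -4.1]
width: 0.0412
```

>>> {"name": "carry_out", "arguments": {"moves": [0,-0.3,1,0.5,-0.03,0,-0.5,2.5,0.5,-0.03,0,-0.5,2.5,0.5,-0.03,0,-0.5,2.5,0.5,-0.03,0,-0.5,2.5,0.3,-0.03,0,-0.5,2.5,0,-0.03,0,-0.5,2.5,0,-0.03,0,-0.5,2.5,0,-0.03,0,-0.1,0.5,0,0,0,0,0,0,0]}}

```text
clock: 17.3
position: [0.3799, 0.2506, 0.2402]
ee_rot: [0.0, 0.998, 0.058, -0.0]
contact_force: [0.0, -0.6, -3.6]
width: 0.041
```

>>> {"name": "carry_out", "arguments": {"moves": [0,0,0,0,0,0,0,0,0,0,0,0,0,0,0,0,0,0,0,0,0,0,0,0,0,0,0,0,0,0,0,0,0,0,0,0,0,0,0,0,0,0,0,0,0,0,0,0,0,0]}}

```text
clock: 18.3
position: [0.3801, 0.2502, 0.2403]
ee_rot: [0.0, 0.998, 0.057, -0.0]
contact_force: [-0.1, 0.4, -3.3]
width: 0.0412
```

```bash
python3 -c "
from h import *
st=snap('wrist','w3.png');print(st['position'],st['ee_rot'],st['contact_force'],st['qpos'])
import pickle;pickle.dump(st,open('w3.pkl','wb'))
m=np.array([.5125,.2856,0]);a=np.radians(6.5);Q=np.array([[np.cos(a),-np.sin(a)],[np.sin(a),np.cos(a)]])
for nm,x,y,z in(('tray',.033,.0285,.077),('hous',.075,.075,.05),('plate in top',.035,.02,.164)):
  P=[np.r_[m[:2]+Q@np.array([x*i,y*j]),z] for i,j in((1,1),(1,-1),(-1,-1),(-1,1))]
  print(nm,(proj('wrist',P,st)*1.5).round(0).tolist())
"
```

```text
[0.38013148 0.25022887 0.24030888] [ 4.51917447e-05  9.98362487e-01  5.72043955e-02 -2.49326770e-05] [-0.14166732  0.40720783 -3.34967668] [ 4.29128188e-01  8.79846269e-02  1.72405343e+00 -6.80543819e-05
  1.32963389e+00  1.88546949e+00]
tray [[304.0, -0.0], [395.0, -0.0], [394.0, 112.0], [308.0, 112.0]]
hous [[238.0, -57.0], [465.0, -57.0], [454.0, 176.0], [255.0, 176.0]]
plate in top [[288.0, -78.0], [381.0, -79.0], [381.0, 96.0], [297.0, 96.0]]
```

View pics/w3.png

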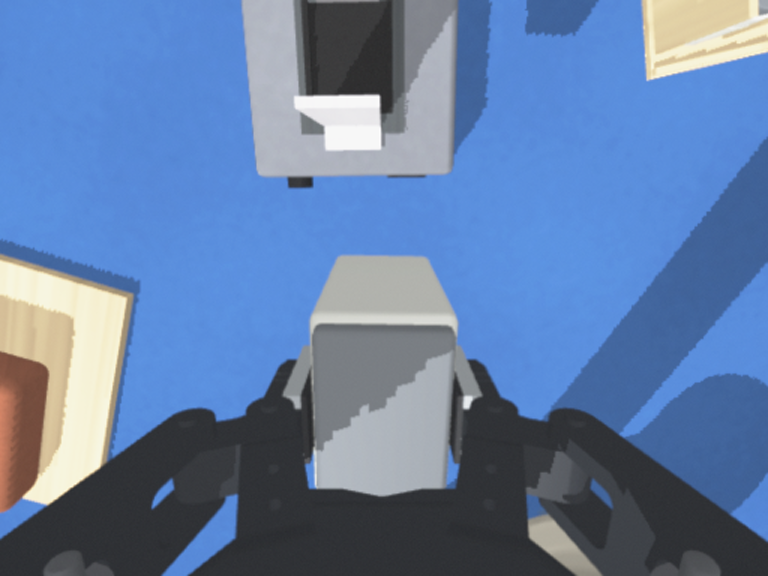

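```bash
python3 -c "
from h import *
import pickle;st=pickle.load(open('w3.pkl','rb'))
w=world('wrist',np.array([(313,326),(456,325)])/1.5,.2403-.047+.088,st)-st['position'];print(w)
a=.1145;Q=np.array([[np.cos(a),np.sin(a)],[-np.sin(a),np.cos(a)]]);print((Q@w[:,:2].T).T)"
```

```text
[[ 0.02821279  0.02084559  0.04099112]
 [ 0.03266276 -0.01545672  0.04099112]]
[[ 0.03040966  0.01748579]
 [ 0.03068296 -0.01908723]]
```

>>> {"name": "carry_out", "arguments": {"moves": [0,0.7,0.2,0,0,0,1.5,0.4,0,0,0,2,0.54,0,0,0,2,0.5,0,0,0,2,0.5,0,0,0,2,0.5,0,0,0,1.7,0.5,0,0,0,1,0.3,0,0,0,0.34,0.1,0,0,0,0,0,0,0]}}

```text
clock: 19.35
position: [0.5129, 0.2856, 0.2398]
ee_rot: [0.0, 0.998, 0.057, -0.0]
contact_force: [-0.5, -0.1, -3.3]
width: 0.0414
```

>>> {"name": "carry_out", "arguments": {"moves": [0,-0.1,0,-0.7,0,0,0,0,-1.5,0,0,0,0,-1.8,0,0,0,0,-1.8,0,0,0,0,-1.8,0,0,0,0,-1.5,0,0,0,0,-1,0,0,0,0,-0.8,0,0,0,0,-0.4,0,0,0,0,0,0]}}

```text
clock: 20.35
position: [0.5113, 0.2855, 0.1271]
ee_rot: [0.0, 0.998, 0.057, -0.0]
contact_force: [-0.2, 0.9, -3.3]
width: 0.0411
```

>>> {"name": "carry_out", "arguments": {"moves": [0,0,0,-0.2,0,0,0,0,-0.2,0,0,0,0,-0.2,0,0,0,0,-0.2,0,0,0,0,0,0,0,0,0,0,0,0,0,0,0,0,0,0,0,0,0,0,0,0,0,0,0,0,0,0,0]}}

```text
clock: 21.35
position: [0.5117, 0.2857, 0.1196]
ee_rot: [-0.0, 0.998, 0.057, 0.0]
contact_force: [0.4, 0.3, 1.1]
width: 0.0414
```

>>> {"name": "carry_out", "arguments": {"moves": [0,0,0,-0.2,0,0,0,0,-0.2,0,0,0,0,-0.2,0,0,0,0,-0.2,0,0,0,0,-0.1,0,0,0,0,-0.1,0,0,0,0,0,0,0,0,0,0,0,0,0,0,0,0,0,0,0,0,0]}}

```text
clock: 22.35
position: [0.5118, 0.2857, 0.1102]
ee_rot: [-0.0, 0.998, 0.057, 0.0]
contact_force: [-2.0, -0.4, 8.7]
width: 0.0415
```

>>> {"name": "carry_out", "arguments": {"moves": [0,0,0,-0.1,0,0,0,0,-0.1,0,0,0,0,0,0,0,0,0,0,0,0,0,0,0,0,0,0,0,0,0,0,0,0,0,0,0,0,0,0,0,0,0,0,0,0,0,0,0,0,0]}}

```text
clock: 23.35
position: [0.5119, 0.2857, 0.1098]
ee_rot: [-0.0, 0.998, 0.057, 0.001]
contact_force: [-3.7, -1.4, 16.4]
width: 0.0411
```

```bash
python3 -c "
from h import *
st=snap('scene','sc4.png',(240,80,360,180),6);print(st['position'],st['contact_force'],st['width'])"
```

```text
[0.51185282 0.28570928 0.10976868] [-3.72668028 -1.4151933  16.43056691] 0.041113713721154806
```

View pics/sc4.png

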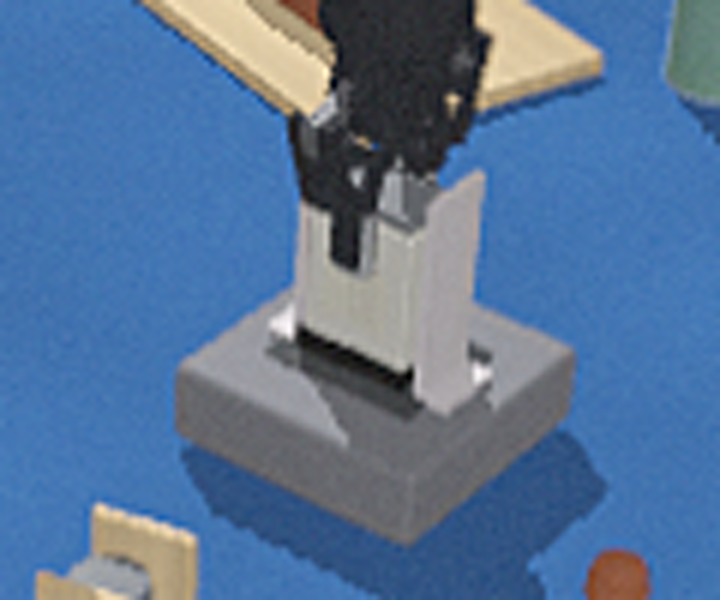

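The force rises steeply with hardly any travel, so the tray is on its stop. The jar sits squarely between the end plates. I'll hold another second, lift, and carry the jar to the wheel.

>>> {"name": "carry_out", "arguments": {"moves": [0,0,0,0,0,0,0,0,0,0,0,0,0,0,0,0,0,0,0,0,0,0,0,0,0,0,0,0,0,0,0,0,0,0,0,0,0,0,0,0,0,0,0,0,0,0,0,0,0,0]}}

```text
clock: 24.4
position: [0.5119, 0.2857, 0.1098]
ee_rot: [-0.0, 0.998, 0.057, 0.001]
contact_force: [-3.0, -0.6, 15.8]
width: 0.041
```

>>> {"name": "carry_out", "arguments": {"moves": [0,0,0,0.3,0,0,0,0,0.5,0,0,0,0,0.8,0,0,0,0,1.3,0,0,0,0,2,0,0,0,0,2,0,0,0,0,2,0,0,0,0,2,0,0,0,0,2,0,0,0,0,1,0]}}

```text
clock: 25.4
position: [0.5121, 0.2858, 0.2478]
ee_rot: [-0.0, 0.998, 0.057, 0.001]
contact_force: [0.7, 0.3, -2.6]
width: 0.0411
```

>>> {"name": "carry_out", "arguments": {"moves": [0,0,-0.7,0,0,0,0,-1.5,0,0,0,0,-2.5,0,0,0,0,-3,0,0,0,0,-3.3,0,0,0,0,-3.3,0,0,0,0,-3.3,0,0,0,0.2,-3.3,0,0,0,0.2,-3.3,0,0,0,0.2,-3.3,0,0]}}

```text
clock: 26.4
position: [0.5159, 0.0082, 0.2448]
ee_rot: [0.0, 0.998, 0.057, -0.002]
contact_force: [0.0, -0.1, -3.4]
width: 0.0413
```

>>> {"name": "carry_out", "arguments": {"moves": [0,0.2,-3.3,0,0,0,0,-3.3,0,0,0,0,-3.3,0,0,0,0,-3.3,0,0,0,0,-3.3,0,0,0,0,-3.3,0,0,0,0,-3.3,0,0,0,0,-3.3,0,0,0,0,-3.3,0,0,0,0,-1.7,0,0]}}

```text
clock: 27.4
position: [0.5176, -0.3065, 0.2445]
ee_rot: [-0.0, 0.998, 0.056, -0.002]
contact_force: [0.1, -0.1, -3.4]
width: 0.0413
```

>>> {"name": "carry_out", "arguments": {"moves": [0,0.2,0,0,0,0,0,0,-1,0,0,0,0,-2.2,0,0,0,0,-2.5,0,0,0,0,-2.5,0,0,0,0,-2.5,0,0,0,0,-2,0,0,0,0,-1.3,0,0,0,0,-0.7,0,0,0,0,0,0]}}

```text
clock: 28.4
position: [0.5211, -0.3024, 0.0985]
ee_rot: [-0.001, 0.998, 0.058, -0.001]
contact_force: [-0.5, 0.6, -3.5]
width: 0.0409
```

>>> {"name": "carry_out", "arguments": {"moves": [0,0,0,-0.1,0,0,0,0,-0.1,0,0,0,0,-0.1,0,0,0,0,-0.1,0,0,0,0,-0.1,0,0,0,0,0,0,0,0,0,0,0,0,0,0,0,0,0,0,0,0,0,0,0,0,0,0]}}

```text
clock: 29.4
position: [0.5216, -0.3034, 0.0943]
ee_rot: [0.0, 0.998, 0.057, 0.0]
contact_force: [0.4, 0.6, -4.0]
width: 0.0411
```

>>> {"name": "carry_out", "arguments": {"moves": [0,0,0,-0.1,0,0,0,0,-0.1,0,0,0,0,-0.1,0,0,0,0,-0.1,0,0,0,0,0,0,0,0,0,0,0,0,0,0,0,0,0,0,0,0,0,0,0,0,0,0,0,0,0,0,0]}}

```text
clock: 30.4
position: [0.5216, -0.3034, 0.0904]
ee_rot: [0.0, 0.998, 0.057, 0.0]
contact_force: [-0.3, 0.2, -2.7]
width: 0.0413
```

>>> {"name": "carry_out", "arguments": {"moves": [0,0,0,-0.1,0,0,0,0,0,0,0,0,0,0,0,0,0,0,0,0,0,0,0,0,0,0,0,0,0,0,0,0,0,0,0,0,0,0,0,0,0,0,0,0,0,0,0,0,0,0]}}

```text
clock: 31.4
position: [0.5217, -0.3035, 0.0899]
ee_rot: [0.0, 0.998, 0.057, 0.0]
contact_force: [-1.4, 0.7, 5.7]
width: 0.0413
```

Contact is clear, so I'll release, retreat and look.

>>> {"name": "carry_out", "arguments": {"moves": [0,0,0,0.05,0,52,0,0,0,0,58,0,0,0,0,70,0,0,0,0,85,0,0,0,0,100,0,0,0,0,100,0,0,0,0,100,0,0,0,0,100,0,0,0,0,100,0,0,0,0]}}

```text
clock: 32.4
position: [0.5216, -0.3034, 0.0899]
ee_rot: [0.0, 0.998, 0.057, 0.0]
contact_force: [0.1, 0.0, -0.4]
width: 0.0854
```

>>> {"name": "carry_out", "arguments": {"moves": [100,0,0,1,0,100,0,0,2,0,100,0,0,3,0,100,0,0,3,0,100,0,0,3,0,100,0,0,3,0,100,-3,0,1,0,100,-4,0,0,0,100,-4,0,0,0,100,-2,0,0,0]}}

```text
clock: 33.4
position: [0.3887, -0.3027, 0.2509]
ee_rot: [0.0, 0.998, 0.057, -0.0]
contact_force: [-0.1, -1.0, 0.3]
width: 0.0854
```

>>> {"name": "carry_out", "arguments": {"moves": [100,0,0,0,0,100,0,0,0,0,100,0,0,0,0,100,0,0,0,0,100,0,0,0,0,100,0,0,0,0,100,0,0,0,0,100,0,0,0,0,100,0,0,0,0,100,0,0,0,0]}}

```text
clock: 34.4
position: [0.3916, -0.3034, 0.2498]
ee_rot: [0.0, 0.998, 0.057, 0.0]
contact_force: [0.6, 0.4, 0.6]
width: 0.0857
```

```bash
python3 -c "
from h import *
st=snap('scene','sc5.png');print(st['position'],st['contact_force'],st['width'],st['clock'])
snap('wrist','w5.png')"
```

```text
[ 0.39155961 -0.30340786  0.2498439 ] [0.62537878 0.36163059 0.56516709] 0.08565629513522616 34.4
```

View pics/sc5.png

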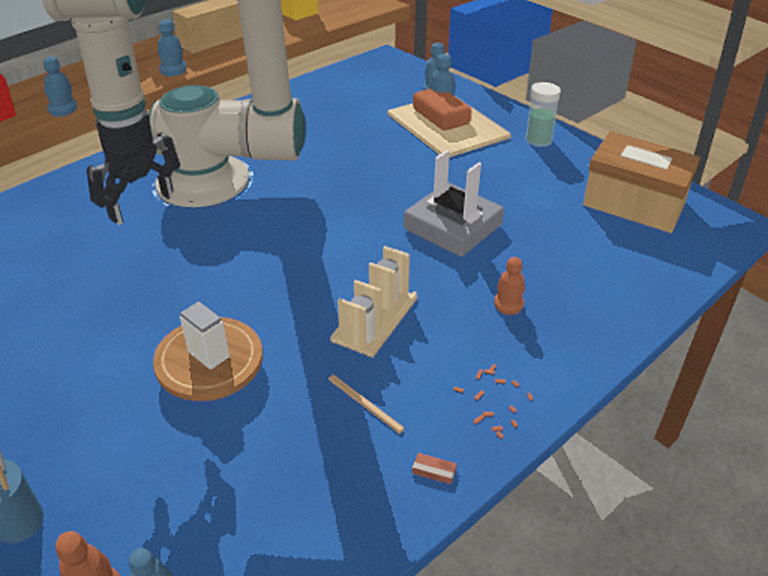

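View pics/w5.png

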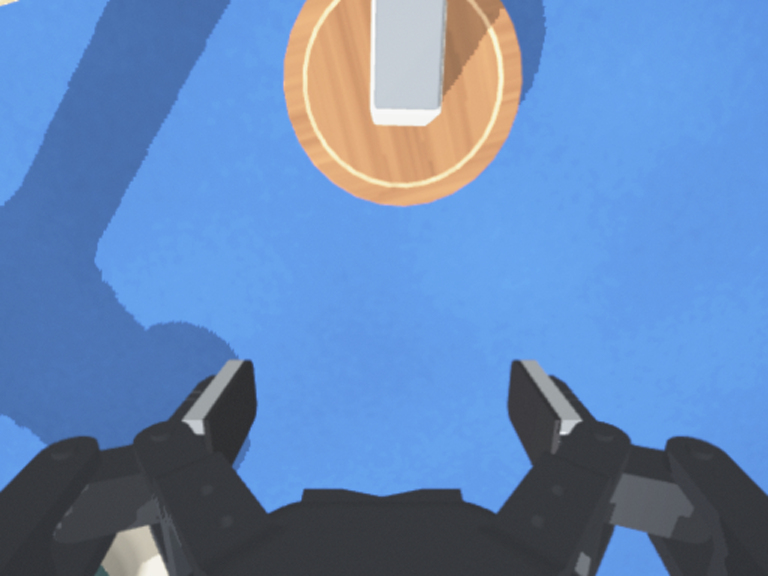

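The jar stands upright in the middle of the wheel, at about (205,335) in the scene view. The gripper is clear, the tray is back up, and the other jars, figurine and stick look unmoved.

```bash
python3 -c "
from rig import manip
print(manip.sign_off())"
```

```text
the job is handed in; nothing more can be done
None
```

The job is handed in at about 34 s of the 72 s allowed; `sign_off` gives no verdict, so what follows rests on my own readings.

- **Set down and regrasp:** I lifted the jar from the middle bay by its ends and set it down free at (0.419, 0.060). The wrist picture showed it upright there. I then took it again by its broad sides.
- **Pressing:** I pressed the jar into the tray for well over a second. The wrist force read about +16 N, and the last 2 mm of command moved the tool only 0.4 mm, so I took the tray to be on its stop. The press picture showed the jar squarely between the end plates. Tray travel was not measured directly. The TCP was about 0.6 mm off the mixer centre I had measured, and there was a small sideways force of about 3 to 4 N.
- **Final check:** The pictures show the jar upright and released near the centre of the banding wheel. I let go with the TCP at (0.522, -0.303), against a measured wheel centre of (0.520, -0.304). The tray looks back up, the other jars, figurine and stick look unmoved, and the gripper is clear.

No check failed or disagreed.

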